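Put the siphon jar away in the spring-gated jar dock

TASK

Three small jars stand beside the jar dock; put the one with the siphon nozzle away in the dock: bring it upright and low over the dock's floor from the apron through the spring gate, so that the jar itself swings the gate open, and on inward until the gate has shut behind it and the jar presses the sprung buffer at the back firmly but gently, for a moment. Then let go and leave the jar standing in the dock behind the shut gate, and the other two jars where they are.

Things in the scene. Friction and masses are not known exactly. Their poses are not given: they have to be found in the camera images.
- siphon_jar: clear glass jar, 34 mm wide, 72 mm high, the only one of the three by the dock with a siphon nozzle on its lid (another is kept far back with the paints): body 34 mm wide up to 45 mm, lid 32 mm wide at 42 to 52 mm, nozzle 14 mm wide above. About 75 g. Origin: centre of its underside, z up. In the dock the walls hide its lowest 22 mm; grip it by body and lid, 30 to 52 mm up.
- jar_dock: low open-topped aluminium dock fixed to the table, 245 x 90 mm, nothing on it over 29 mm high. Origin: under the base in the gate's mouth; x points along the way in, y left of that, z up. Base plate 6 mm thick: its top is the floor. Mouth at x = 0, free from y = -20 to 21 mm. Behind it a bay with walls at y = -20 and 33 mm, back wall at x = 170 mm; walls 28 mm above the table.
- apron (a point): point on the dock's floor 53 mm before the gate, on its centre line: middle of the flat open apron (dock x = -70 to -38 mm), where the jar fits upright. From there two flared lips lead into the mouth.
- gate (a joint): angle of the gate in rad: 0 shut, 1.45 fully open. A 45 mm thin steel leaf on an upright hinge at dock x = 0, y = 27 mm; it swings inward only, against a weak spring (0.05 to 0.09 N m, 2 to 4 N at the jar). The jar, pushed along dock y = 0, slides past it; the gate is shut again once the jar's axis is past x = 57 mm.
- stop_rail: flat dark rail in the bay's floor, fixed to the dock. Origin: on the floor 80 mm past the gate, centre line; axes as the dock's. It carries the black sprung buffer pad, 20 mm high (1.8 N/mm, 13 mm travel, 2 N at first touch), set at a depth that is not reported: the jar first touches it with its axis 60 to 100 mm past the gate; feel for it. About 10 N is a firm, gentle press; under 6 N is weak, over 20 N rough.
- spare_jar_a: glass jar with a plain flat lid, 34 mm across, 52 mm high, a bystander; origin at the centre of its underside
- spare_jar_c: another such jar with a plain flat lid, 34 mm across, 52 mm high, a bystander; origin at the centre of its underside
Things that resemble listed ones, but are neither listed nor needed, are in the scene too. Leave any blue or turquoise look-alike of the siphon_jar alone.

How it is judged:
On the way, in this order (a step that is already met when the one before it is completed fails the run):
1. the jar, low on the dock's floor, stands in the mouth and holds the gate open (over 0.7 rad) (value of joint gate above 0.7 rad and x of siphon_jar in the frame of jar_dock between -0.005 and 0.05 m and y of siphon_jar in the frame of jar_dock between -0.01 and 0.02 m and z of siphon_jar in the frame of jar_dock below 0.018 m), for 0.1 s.
2. with the gate shut behind it, the jar is pressed against the buffer with more than 5 N (value of joint gate below 0.1 rad and x of siphon_jar in the frame of jar_dock above 0.054 m and z of siphon_jar in the frame of jar_dock below 0.018 m and contact force between siphon_jar and stop_rail above 5 N), for 0.2 s.
At the end, for the whole second after the job is handed in: The siphon jar stands released, upright (within 0.1 rad) and still on the floor of the dock's bay, between the gate and the buffer (its axis 15 to 120 mm past the gate line), and the gate is shut (under 0.1 rad) (value of joint gate below 0.1 rad and x of siphon_jar in the frame of jar_dock between 0.015 and 0.12 m and y of siphon_jar in the frame of jar_dock between -0.01 and 0.022 m and z of siphon_jar in the frame of jar_dock below 0.01 m and angle between siphon_jar's own z axis and vertical below 0.1 rad and linear speed of siphon_jar below 0.01 m/s); the robot touches nothing.
It fails at once if the jar is pushed against the buffer with more than 22 N, or against the dock or its gate with more than 35 N (contact force between siphon_jar and jar_dock above 35 N or contact force between siphon_jar and stop_rail above 22 N).
It fails at once if the hand or arm presses on the dock, its gate or its buffer with more than 15 N (contact force between the arm and jar_dock above 15 N or contact force between the arm and stop_rail above 15 N).
It fails at once if a flat-lidded jar is shifted by more than 25 mm (distance of any of spare_jar_a, spare_jar_c from where it was at the start of the episode above 0.025 m).
It also fails if it takes over 51 s, if anything falls off the work surface, if the arm or the gripper's body presses on something with over 40 N, if the wrist force passes 120 N, or if a joint passes its speed limit or range.

ROBOT

A 7-joint arm with a two-finger parallel gripper is mounted at the origin on a cart in front of the work surface, level with it; the furniture and walls round the work are solid. World frame = base frame: x ahead of the robot, y to its left, z up, the work surface at z = 0. Lengths are in m, angles in rad, forces in N, time in s.
With the tool pointing down it reaches from about 0.4 to 0.85 m from the base axis. Payload 10.4 kg.
Tool frame: the origin (TCP) lies midway between the tips of the shut fingers; the grasp point (between the pads) lies 19 mm behind it; z points along the fingers, y is the line along which they close (so a half turn about z gives the same grasp; the last joint's range is limited). The gripper opens to 87 mm and grips with 3 to 60 N. Pads are 19 mm wide; open, the fingers measure 117 mm over their backs; the gripper's body (75 mm by 190 mm) begins 51 mm behind the grasp point.
Start: joints at [-1.168, 0.332, -0.065, 1.46, 0.022, 1.35, -0.088], TCP at [0.258, 0.569, 0.223] pointing down, gripper open.
Joint ranges: [-2.6, 2.6], [-0.5, 2.12], [-1.47, 1.34], [0.16, 2.42], [-1.27, 4.41], [0.06, 2.06], [-2.6, 2.6]. Speed limits (rad/s): [2.22, 2.22, 2.79, 2.79, 3.14, 3.14, 3.14].

INTERFACE

Orientations are given as a unit quaternion [x, y, z, w].
In Python, from bench import sensors, eyes, order gives the robot as it stands.
- The arm moves only by the tool arm_command, never from a script. Its argument "steps" is a list of rows, each an object with "rot": the turn, a rotation vector about the world's x, y, z in degrees, a list of three; "slide": the shift along the world's x, y, z in m, a list of three; "grip": the opening, from 0 (shut) to 1 (fully open). A call has exactly 8 rows; each row shifts and turns the commanded pose from where the row before left it; what a row does not reach is not made up. A row lasts 1/8 s, in which the tool goes at most 62.5 mm and 10.7 degrees, less where a joint would pass 70% of its speed; a pose out of reach is approached as far as the arm can. A call with a gripper value outside its range is refused whole. The fingers move at their own pace and stop on an object; "newtons" is the grip in N (left out, the last holds). Time passes only in rows, so rows that do not move let the fingers close, or fill a call up. It gives the time, the measured TCP pose, the force, the opening and the grip force at its end, in the units of the state.
- sensors.read_state(): the state, without advancing time (a new reading comes with each control period).
- eyes.camera(name): name is "scene" or "top" or "wrist"; returns a dict with "pixels" (400x640x3 uint8, red, green, blue), "intrinsics" (3x3 intrinsics, pixels), "pose" (4x4, takes a point from camera to world coordinates). Camera axes: x right, y down, z forward; pixel columns grow to the right and rows downward; lengths in m; the calibration is good to about 2 mm. A picture is of the moment at which its call begins. There is no depth.
- order.close_job(): hands the job in; it is judged then, once.
Trained networks look in a picture, given as the dict that the camera call returned (one of the last four; its "shot" number tells which), for a name from the list of things; names that differ only in an ending like _2 or _b are one class to them, and where a whole thing is asked for, a point or a joint stands for the part that bears it (a point fixed in the world has none). Each returns a list of dicts, best first, with "conf" (0 to 1); they miss things now and then, are a little off and sometimes report something else, mostly with a low value. They report only what shows in the picture. A call takes as long as a camera call. They do not tell look-alikes from the thing itself.
- eyes.look_for(name, picture): "bbox" ([left, top, right, bottom] in pixels, round what is visible of it).
The state is a dict: "time": time; "joint_positions": joint angles; "joint_vel": joint speeds; "joint_torque": joint torques, N m; "ee_pos": TCP position; "eef_rot": TCP orientation; "ft_force": force on the tool from outside, world axes, zero at the start; "torque": the same for the moment, N m; "width": finger opening in m; "grip_force": force on a finger pad.
Only numpy, scipy, OpenCV 4.12 (cv2) and the standard library are available. Lean on these libraries where they do the work, as an engineer would, in place of code of your own. Each camera call takes 0.05 s, during which the arm holds its last target. There are 200 camera calls.

## Working session

There is one attempt and no reset: what is moved stays moved. The work goes in short steps, Python scripts to look and compute and a tool call to move; the robot and the scene stay as the last step left them, time stands still between calls to the robot, and variables do not carry over. Pictures are saved under pics/ and viewed, at most 10 in all, crops included, and the job is handed in when it is done.

Besides the shell and the picture viewer there is one more tool, called after "Request:" as a command line: name --argument value ..., lists and objects as JSON in quotes. arm_command: Moves the arm, as the interface text tells. Its arguments: {"type":"object","properties":{"steps":{"type":"array","items":{"type":"object","properties":{"rot":{"type":"array","items":{"type":"number"}},"slide":{"type":"array","items":{"type":"number"}},"grip":{"type":"number"}}}},"newtons":{"type":"number"}},"required":["steps"]}

```bash
mkdir -p pics; ls
cat > h.py <<'E'
import numpy as np,cv2
from bench import sensors,eyes,order
def save(p,n,crop=None,s=1):
    im=p["pixels"][:,:,::-1]
    if crop: l,t,r,b=crop; im=im[t:b,l:r]
    cv2.imwrite("pics/"+n,cv2.resize(np.ascontiguousarray(im),None,fx=s,fy=s,interpolation=cv2.INTER_CUBIC))
def at_z(p,uv,z):
    K=np.array(p["intrinsics"]);T=np.array(p["pose"])
    d=T[:3,:3]@np.linalg.solve(K,[uv[0],uv[1],1]);o=T[:3,3]
    return o+d*(z-o[2])/d[2]
def proj(p,X):
    K=np.array(p["intrinsics"]);T=np.array(p["pose"])
    c=T[:3,:3].T@(np.array(X)-T[:3,3]);q=K@c
    return q[:2]/q[2]
E
python3 - <<'E'
from h import *
np.set_printoptions(precision=3,suppress=True)
s=sensors.read_state();print(s["time"],s["ee_pos"],s["eef_rot"],s["width"])
P={n:eyes.camera(n) for n in("scene","top")}
for n,p in P.items():
    save(p,n+"0.png")
    print(n,np.array(p["pose"]),np.array(p["intrinsics"])[0])
    for t in("siphon_jar","jar_dock","stop_rail","spare_jar_a","gate"):
        for d in eyes.look_for(t,p): print(t,np.round(d["bbox"]),round(d["conf"],2))
E
```

```text
pics
0.0 [0.258 0.569 0.222] [ 0.211  0.977 -0.001 -0.   ] 0.08730768745553458
scene [[ 0.806 -0.426  0.411  0.174]
 [-0.592 -0.558  0.581 -0.317]
 [-0.018 -0.712 -0.702  0.638]
 [ 0.     0.     0.     1.   ]] [402.754   0.    319.094]
siphon_jar [296. 207. 316. 242.] 0.66
siphon_jar [376. 245. 392. 277.] 0.66
siphon_jar [372. 213. 391. 241.] 0.64
siphon_jar [344. 261. 360. 291.] 0.57
siphon_jar [244. 158. 266. 186.] 0.52
jar_dock [255. 150. 361. 227.] 0.88
stop_rail [323. 159. 343. 176.] 0.66
spare_jar_a [352. 193. 365. 224.] 0.89
top [[-0.008 -0.999  0.053  0.465]
 [-1.     0.008 -0.006  0.189]
 [ 0.006 -0.053 -0.999  0.894]
 [ 0.     0.     0.     1.   ]] [436.556   0.    318.382]
siphon_jar [378. 152. 398. 171.] 0.87
siphon_jar [406. 180. 429. 193.] 0.77
siphon_jar [404. 215. 422. 230.] 0.56
siphon_jar [333. 213. 349. 233.] 0.52
jar_dock [258. 115. 306. 241.] 0.59
stop_rail [273. 123. 289. 164.] 0.72
stop_rail [339. 153. 355. 172.] 0.66
spare_jar_a [340. 154. 354. 171.] 0.56
spare_jar_a [367. 190. 389. 203.] 0.53
gate [271. 205. 289. 205.] 0.56
```

View pics/scene0.png

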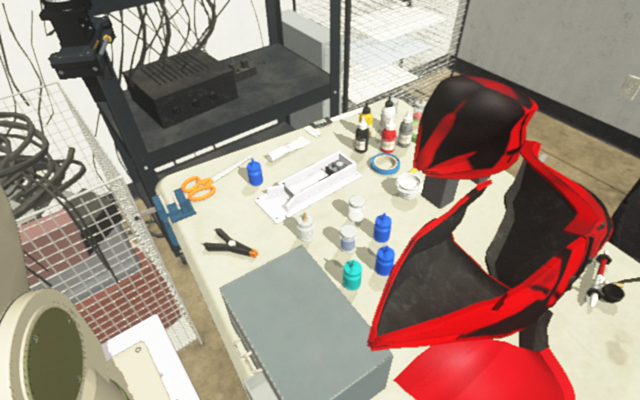

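View pics/top0.png

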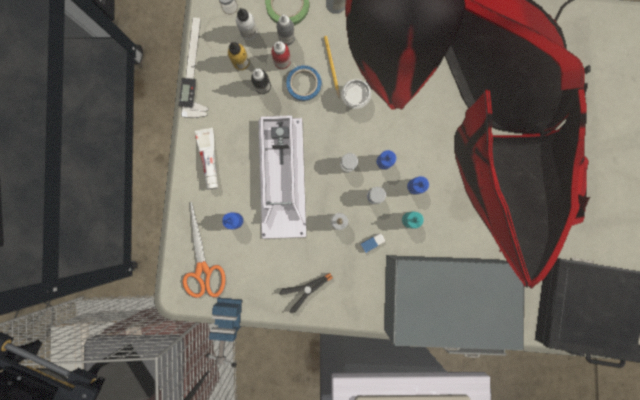

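The scene picture shows the possible candidates:
- Clear jar with nozzle: scene (306,226), top (341,222).
- Blue look-alikes: top (387,159), (418,185), (232,220).
- Turquoise look-alike: top (414,219).
- Flat-lidded spares: top (349,163), (377,195).
- Paint bottles: top around (260,50).

My choice is the clear one at top (341,222). The dock runs from the mouth at top (283,235) to the back at (280,118). I'll check both in one close crop.

Run:
```python
from h import *
np.set_printoptions(precision=4,suppress=True)
p=eyes.camera("top");q=eyes.camera("scene")
a=cv2.resize(np.ascontiguousarray(p["pixels"][108:248,250:362]),None,fx=4,fy=4,interpolation=cv2.INTER_CUBIC)
b=cv2.resize(np.ascontiguousarray(q["pixels"][190:260,285:370]),None,fx=4,fy=4,interpolation=cv2.INTER_CUBIC)
im=np.zeros((560,448+340,3),np.uint8);im[:,:448]=a;im[:280,448:]=b
cv2.imwrite("pics/c1.png",im[:,:,::-1])
import pickle;pickle.dump((p,q),open("p0.pkl","wb"))
```

```text
(no output)
```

View pics/c1.png

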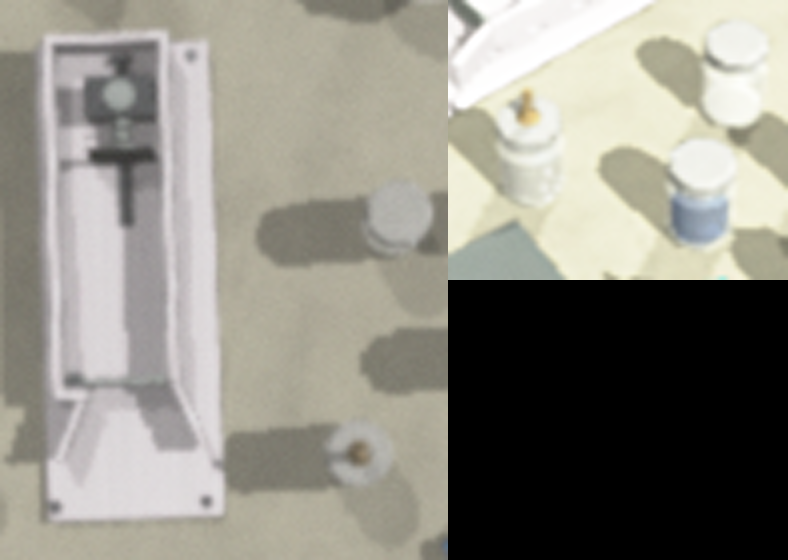

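The crop shows the clear jar with a brass nozzle at crop (360,453). The two flat-lidded spares are clearly different. The dock's plate corners are at crop (45,520), (222,513) and (209,40), the gate leaf runs along row ~382 and the buffer pad is at (122,155).

Run:
```python
from h import *
import pickle
np.set_printoptions(precision=4,suppress=True)
p,q=pickle.load(open("p0.pkl","rb"))
c=lambda u,v:((u+.5)/4-.5+250,(v+.5)/4-.5+108)
g=lambda u,v,z:at_z(p,c(u,v),z)[:2]
for n,(u,v,z) in dict(nozzle=(360,453,.072),lid=(359,453,.052),FL=(45,520,.006),FR=(222,513,.006),BR=(209,40,.006),hinge=(72,380,.027),gateend=(172,384,.027),
  wallRback=(166,35,.028),wallRfront=(173,378,.028),wallLback=(42,37,.028),wallLfront=(57,395,.028),lipL=(60,460,.028),lipR=(218,465,.028),pad=(122,155,.026),screwL=(54,507,.006),screwR=(206,501,.006),spare=(397,211,.052)).items(): print(n,g(u,v,z))
# scene cross check: nozzle top px, jar
d=lambda u,v:((u-448+.5)/4-.5+285,(v+.5)/4-.5+190)
print("scene nozzle",at_z(q,d(528,95),.072)[:2],"lid",at_z(q,d(530,117),.052)[:2])
# line-fit of the top-right base edge
im=cv2.cvtColor(np.ascontiguousarray(p["pixels"]),cv2.COLOR_RGB2GRAY).astype(float)
R=[];L=[]
for v in range(125,232,3):
    gr=np.diff(im[v,294:315]);k=np.argmin(gr);R.append(at_z(p,(294+k+.5,v),.006)[:2])
R=np.array(R);f=np.polyfit(R[:,0],R[:,1],1)
for _ in range(3):
    r=R[:,1]-np.polyval(f,R[:,0]);ok=abs(r)<.003;f=np.polyfit(R[ok,0],R[ok,1],1)
print("edge slope",f,ok.sum(),len(R))
```

```text
nozzle [0.4626 0.1442]
lid [0.4625 0.1436]
FL [0.4298 0.3005]
FR [0.4326 0.2108]
BR [0.675 0.216]
hinge [0.4998 0.2844]
gateend [0.4974 0.2348]
wallRback [0.6725 0.2369]
wallRfront [0.5003 0.2342]
wallLback [0.6719 0.299 ]
wallLfront [0.4923 0.2917]
lipL [0.4602 0.2903]
lipR [0.4571 0.2121]
pad [0.6123 0.2593]
screwL [0.4363 0.2959]
screwR [0.4387 0.2189]
spare [0.5796 0.1239]
scene nozzle [0.4638 0.1413] lid [0.4662 0.1445]
edge slope [0.029  0.1972] 35 36
```

Request:
arm_command --steps '[{"slide": [0.02, -0.045, 0], "rot": [0, 0, -8], "grip": 1}, {"slide": [0.025, -0.052, 0], "rot": [0, 0, -8], "grip": 1}, {"slide": [0.025, -0.053, 0], "rot": [0, 0, -8], "grip": 1}, {"slide": [0.025, -0.053, 0], "rot": [0, 0, -8], "grip": 1}, {"slide": [0.025, -0.053, 0], "rot": [0, 0, -8], "grip": 1}, {"slide": [0.025, -0.053, 0], "rot": [0, 0, -8], "grip": 1}, {"slide": [0.025, -0.053, 0], "rot": [0, 0, -8], "grip": 1}, {"slide": [0.015, -0.04, 0], "rot": [0, 0, -8], "grip": 1}]'

```text
time: 1.7
ee_pos: [0.4441, 0.1647, 0.2229]
eef_rot: [0.7, 0.715, 0.0, 0.0]
ft_force: [-0.2, -0.1, -0.3]
width: 0.0866
grip_force: 0.0
```

Run:
```python
from h import *
import pickle
np.set_printoptions(precision=4,suppress=True)
p=eyes.camera("wrist");t=eyes.camera("top");save(p,"w1.png");pickle.dump((p,t),open("p1.pkl","wb"))
print(np.array(p["pose"]));s=sensors.read_state();print(s["ee_pos"],s["eef_rot"])
print("pred nozzle",proj(p,[.4625,.144,.072]),"origin floor",proj(p,[.5008,.2572,.006]))
for n in("siphon_jar","jar_dock","gate"):
  for d in eyes.look_for(n,p): print(n,np.round(d["bbox"]),round(d["conf"],2))
```

```text
[[ 0.9998  0.0207  0.0077  0.4419]
 [ 0.022  -0.9619 -0.2725  0.2391]
 [ 0.0017  0.2726 -0.9621  0.3842]
 [ 0.      0.      0.      1.    ]]
[0.4449 0.1624 0.223 ] [0.701  0.7131 0.0003 0.0005]
pred nozzle [336.2495 207.4573] origin floor [372.4937  89.1912]
siphon_jar [319. 179. 349. 216.] 0.8
siphon_jar [318. 301. 345. 337.] 0.66
siphon_jar [375. 301. 406. 333.] 0.57
siphon_jar [333.   1. 356.   6.] 0.48
jar_dock [306.  43. 555. 135.] 0.7
gate [376.  64. 382. 108.] 0.51
```

View pics/w1.png

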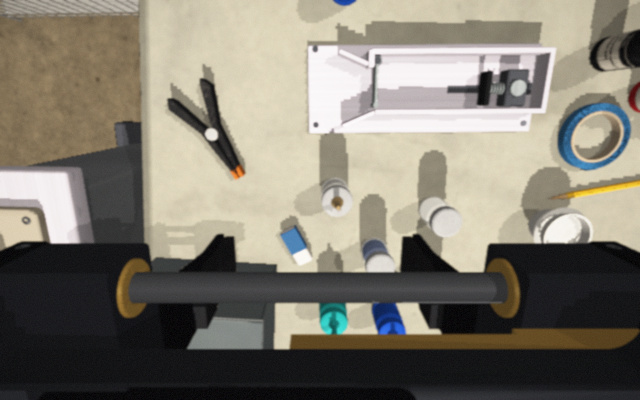

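The wrist picture shows the nozzle tip at (337,202), the dock's front corners at about (308,45) and (309,133), and the gate leaf at column 376.

Run:
```python
from h import *
import pickle
np.set_printoptions(precision=4,suppress=True)
p,t=pickle.load(open("p1.pkl","rb"))
for n,u,v,z in[("nozzle",337,202,.07),("lid?",337,197,.052),("FL",308,45,.006),("FR",309,133,.006),("BR",529,131,.006),("gate",376,80,.02),("wallRtop",440,113,.028),("wallLtop",440,48,.028)]: print(n,at_z(p,(u,v),z)[:2])
# subpixel crops
im=p["pixels"]
a=cv2.resize(np.ascontiguousarray(im[36:140,300:430]),None,fx=4,fy=4,interpolation=cv2.INTER_CUBIC)
b=cv2.resize(np.ascontiguousarray(im[170:222,310:372]),None,fx=4,fy=4,interpolation=cv2.INTER_CUBIC)
o=np.zeros((416,520+248,3),np.uint8);o[:,:520]=a;o[:208,520:]=b
cv2.imwrite("pics/w1c.png",o[:,:,::-1])
```

```text
nozzle [0.4632 0.149 ]
lid? [0.4642 0.1491]
FL [0.4311 0.2992]
FR [0.4334 0.2095]
BR [0.6772 0.217 ]
gate [0.5016 0.2655]
wallRtop [0.5684 0.2344]
wallLtop [0.5609 0.2959]
```

View pics/w1c.png

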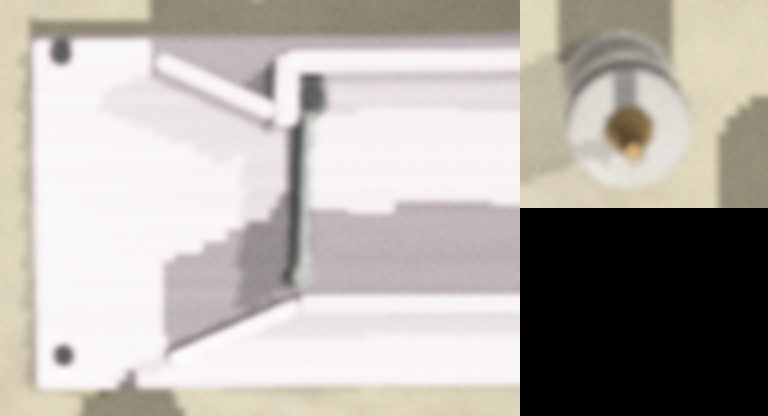

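Run:
```python
from h import *
import pickle
np.set_printoptions(precision=4,suppress=True)
p,t=pickle.load(open("p1.pkl","rb"))
w=lambda u,v:(300+(u+.5)/4-.5,36+(v+.5)/4-.5)
for n,u,v,z in[("FL",32,38,.006),("FR",37,388,.006),("mouthL",285,127,.028),("mouthL20",285,127,.022),("mouthR",298,293,.028),("hinge",312,85,.028),("leaftip",293,282,.027),("wallRin",510,294,.028),("wallLin",510,74,.028),("lipRend",165,350,.028),("lipLend",158,60,.028)]: print(n,at_z(p,w(u,v),z)[:2])
print("jar",at_z(p,(337,202),.052)[:2],at_z(p,(338.5,208),.072)[:2])
print(sensors.read_state()["ee_pos"],sensors.read_state()["time"])
```

```text
FL [0.4307 0.2991]
FR [0.4333 0.2099]
mouthL [0.4944 0.2767]
mouthL20 [0.4953 0.2773]
mouthR [0.5003 0.237 ]
hinge [0.5004 0.2865]
leaftip [0.499  0.2397]
wallRin [0.5547 0.238 ]
wallLin [0.5489 0.29  ]
lipRend [0.4668 0.222 ]
lipLend [0.4623 0.2913]
jar [0.4644 0.1438] [0.4647 0.1435]
[0.4429 0.1679 0.2227] 1.95
```

Request:
arm_command --steps '[{"slide": [0.0105, -0.0115, -0.03], "grip": 1}, {"slide": [0.0105, -0.0115, -0.03], "grip": 1}, {"slide": [0, 0, -0.035], "grip": 1}, {"slide": [0, 0, -0.035], "grip": 1}, {"slide": [0, 0, -0.035], "grip": 1}, {"slide": [0, 0, -0.02], "grip": 1}, {"slide": [0, 0, -0.0115], "grip": 1}, {"grip": 1}]' --newtons 30

```text
schema error: expected keys rot, slide, grip
```

Request:
arm_command --steps '[{"grip": 0.25}, {"grip": 0.25}, {"grip": 0.25}, {"grip": 0.25}, {"grip": 0.25}, {"grip": 0.25}, {"grip": 0.25}, {"grip": 0.25}]' --newtons 30

```text
schema error: expected keys rot, slide, grip
```

Request:
arm_command --steps '[{"slide": [0.0105, -0.0115, -0.03], "rot": [0, 0, 0], "grip": 1}, {"slide": [0.0105, -0.0115, -0.03], "rot": [0, 0, 0], "grip": 1}, {"slide": [0, 0, -0.035], "rot": [0, 0, 0], "grip": 1}, {"slide": [0, 0, -0.035], "rot": [0, 0, 0], "grip": 1}, {"slide": [0, 0, -0.035], "rot": [0, 0, 0], "grip": 1}, {"slide": [0, 0, -0.02], "rot": [0, 0, 0], "grip": 1}, {"slide": [0, 0, -0.0115], "rot": [0, 0, 0], "grip": 1}, {"slide": [0, 0, 0], "rot": [0, 0, 0], "grip": 1}]' --newtons 30

```text
time: 2.95
ee_pos: [0.4637, 0.1448, 0.0257]
eef_rot: [0.697, 0.717, -0.0, -0.0]
ft_force: [-0.0, -0.2, 0.8]
width: 0.0869
grip_force: 0.0
```

Request:
arm_command --steps '[{"slide": [0, 0, 0], "rot": [0, 0, 0], "grip": 0.45}, {"slide": [0, 0, 0], "rot": [0, 0, 0], "grip": 0.4}, {"slide": [0, 0, 0], "rot": [0, 0, 0], "grip": 0.35}, {"slide": [0, 0, 0], "rot": [0, 0, 0], "grip": 0.2}, {"slide": [0, 0, 0], "rot": [0, 0, 0], "grip": 0.2}, {"slide": [0, 0, 0], "rot": [0, 0, 0], "grip": 0.2}, {"slide": [0, 0, 0], "rot": [0, 0, 0], "grip": 0.2}, {"slide": [0, 0, 0], "rot": [0, 0, 0], "grip": 0.2}]' --newtons 30

```text
time: 3.95
ee_pos: [0.4642, 0.1442, 0.0261]
eef_rot: [0.697, 0.717, 0.0, 0.0]
ft_force: [0.0, -0.8, -0.3]
width: 0.0327
grip_force: 30.0
```

Request:
arm_command --steps '[{"slide": [0, 0, 0.025], "rot": [0, 0, 0], "grip": 0.2}, {"slide": [0, 0, 0.025], "rot": [0, 0, 0], "grip": 0.2}, {"slide": [-0.003, 0.02, 0], "rot": [0, 0, 0], "grip": 0.2}, {"slide": [-0.003, 0.025, 0], "rot": [0, 0, 0], "grip": 0.2}, {"slide": [-0.0035, 0.025, 0], "rot": [0, 0, 0], "grip": 0.2}, {"slide": [-0.003, 0.025, 0], "rot": [0, 0, 0], "grip": 0.2}, {"slide": [-0.003, 0.016, 0], "rot": [0, 0, 0], "grip": 0.2}, {"slide": [0, 0, 0], "rot": [0, 0, 0], "grip": 0.2}]' --newtons 30

```text
time: 4.95
ee_pos: [0.4482, 0.2559, 0.0759]
eef_rot: [0.697, 0.718, -0.0, -0.0]
ft_force: [1.4, -1.4, -0.8]
width: 0.0327
grip_force: 30.0
```

Run:
```python
from h import *
np.set_printoptions(precision=4,suppress=True)
t=eyes.camera("top");q=eyes.camera("scene");print(sensors.read_state()["ee_pos"],sensors.read_state()["ft_force"])
a=cv2.resize(np.ascontiguousarray(t["pixels"][150:250,240:360]),None,fx=3,fy=3,interpolation=cv2.INTER_CUBIC)
b=cv2.resize(np.ascontiguousarray(q["pixels"][140:260,220:360]),None,fx=3,fy=3,interpolation=cv2.INTER_CUBIC)
o=np.zeros((360,780,3),np.uint8);o[:300,:360]=a;o[:,360:]=b;cv2.imwrite("pics/a1.png",o[:,:,::-1])
X=[.4485,.2552,.122-.05];print(proj(t,X),proj(q,[.4485,.2552,.05]))
```

```text
[0.4488 0.2542 0.076 ] [ 0.0002 -0.4677 -1.1639]
[280.5885 228.8609] [268.6165 192.8835]
```

View pics/a1.png

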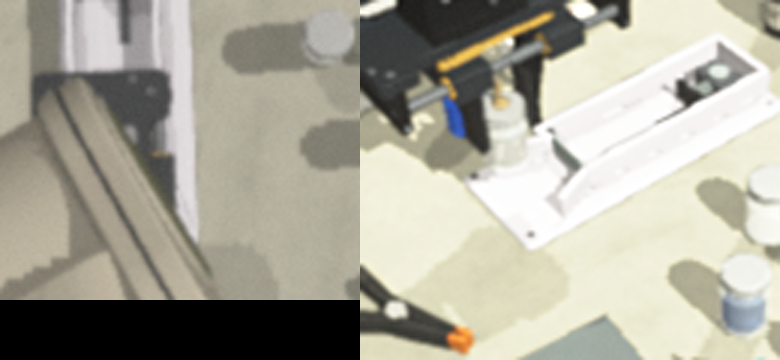

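The scene crop shows the jar held upright above the apron, at about crop (505,125). The gate and mouth are clear ahead of it, so I'll lower it and start inward.

Request:
arm_command --steps '[{"slide": [0, 0, -0.015], "rot": [0, 0, 0], "grip": 0.2}, {"slide": [0, 0, -0.015], "rot": [0, 0, 0], "grip": 0.2}, {"slide": [0, 0, -0.008], "rot": [0, 0, 0], "grip": 0.2}, {"slide": [0, 0, -0.004], "rot": [0, 0, 0], "grip": 0.2}, {"slide": [0, 0, 0], "rot": [0, 0, 0], "grip": 0.2}, {"slide": [0.005, 0.0001, 0], "rot": [0, 0, 0], "grip": 0.2}, {"slide": [0.005, 0.0002, 0], "rot": [0, 0, 0], "grip": 0.2}, {"slide": [0.005, 0.0001, 0], "rot": [0, 0, 0], "grip": 0.2}]' --newtons 35

```text
time: 6.05
ee_pos: [0.4643, 0.2557, 0.0343]
eef_rot: [0.697, 0.717, 0.0, 0.0]
ft_force: [-0.2, -0.2, -1.0]
width: 0.0324
grip_force: 35.0
```

Request:
arm_command --steps '[{"slide": [0.006, 0.0002, 0], "rot": [0, 0, 0], "grip": 0.2}, {"slide": [0.006, 0.0002, 0], "rot": [0, 0, 0], "grip": 0.2}, {"slide": [0.006, 0.0002, 0], "rot": [0, 0, 0], "grip": 0.2}, {"slide": [0.006, 0.0002, 0], "rot": [0, 0, 0], "grip": 0.2}, {"slide": [0.006, 0.0002, 0], "rot": [0, 0, 0], "grip": 0.2}, {"slide": [0, 0, 0], "rot": [0, 0, 0], "grip": 0.2}, {"slide": [0, 0, 0], "rot": [0, 0, 0], "grip": 0.2}, {"slide": [0, 0, 0], "rot": [0, 0, 0], "grip": 0.2}]' --newtons 35

```text
time: 7.05
ee_pos: [0.4933, 0.2565, 0.0339]
eef_rot: [0.697, 0.717, -0.0, -0.0]
ft_force: [-3.2, -0.5, -1.2]
width: 0.0329
grip_force: 35.0
```

Request:
arm_command --steps '[{"slide": [0.006, 0.0002, 0], "rot": [0, 0, 0], "grip": 0.2}, {"slide": [0.006, 0.0002, 0], "rot": [0, 0, 0], "grip": 0.2}, {"slide": [0.006, 0.0002, 0], "rot": [0, 0, 0], "grip": 0.2}, {"slide": [0.006, 0.0002, 0], "rot": [0, 0, 0], "grip": 0.2}, {"slide": [0.006, 0.0001, 0], "rot": [0, 0, 0], "grip": 0.2}, {"slide": [0, 0, 0], "rot": [0, 0, 0], "grip": 0.2}, {"slide": [0, 0, 0], "rot": [0, 0, 0], "grip": 0.2}, {"slide": [0, 0, 0], "rot": [0, 0, 0], "grip": 0.2}]' --newtons 35

```text
time: 8.05
ee_pos: [0.5239, 0.2574, 0.0343]
eef_rot: [0.697, 0.717, 0.0, 0.0]
ft_force: [-0.4, -2.8, -0.0]
width: 0.0325
grip_force: 35.0
```

Request:
arm_command --steps '[{"slide": [0.006, 0.0002, 0], "rot": [0, 0, 0], "grip": 0.2}, {"slide": [0.006, 0.0002, 0], "rot": [0, 0, 0], "grip": 0.2}, {"slide": [0.006, 0.0002, 0], "rot": [0, 0, 0], "grip": 0.2}, {"slide": [0.006, 0.0002, 0], "rot": [0, 0, 0], "grip": 0.2}, {"slide": [0.006, 0.0001, 0], "rot": [0, 0, 0], "grip": 0.2}, {"slide": [0.006, 0.0002, 0], "rot": [0, 0, 0], "grip": 0.2}, {"slide": [0, 0, 0], "rot": [0, 0, 0], "grip": 0.2}, {"slide": [0, 0, 0], "rot": [0, 0, 0], "grip": 0.2}]' --newtons 35

```text
time: 9.05
ee_pos: [0.5595, 0.2589, 0.0341]
eef_rot: [0.697, 0.717, 0.0, -0.0]
ft_force: [0.5, -0.4, -0.5]
width: 0.0322
grip_force: 35.0
```

Run:
```python
from h import *
q=eyes.camera("scene");save(q,"b1.png",(240,135,370,235),5);print(sensors.read_state()["ft_force"])
```

```text
[-0.84531932  0.02992308 -1.07778458]
```

View pics/b1.png

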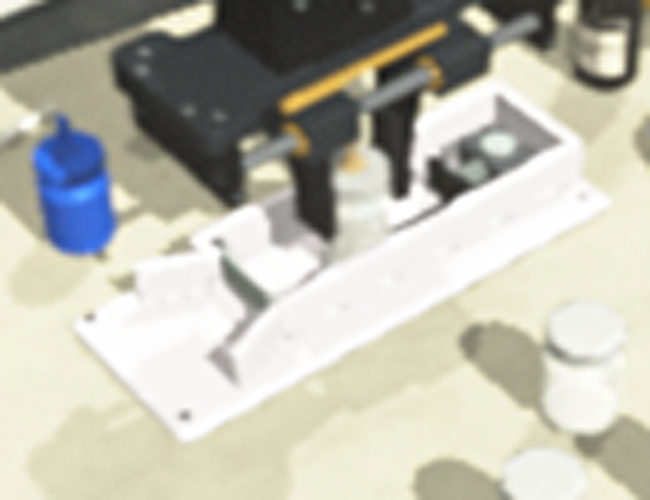

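The crop shows the gate leaf shut across the mouth at (245,280) and the jar standing in the bay at (360,205). The buffer pad is still ahead at about (440,175).

Request:
arm_command --steps '[{"slide": [0.003, 0.0001, 0], "rot": [0, 0, 0], "grip": 0.2}, {"slide": [0.003, 0.0001, 0], "rot": [0, 0, 0], "grip": 0.2}, {"slide": [0.003, 0.0001, 0], "rot": [0, 0, 0], "grip": 0.2}, {"slide": [0.003, 0.0001, 0], "rot": [0, 0, 0], "grip": 0.2}, {"slide": [0.003, 0.0001, 0], "rot": [0, 0, 0], "grip": 0.2}, {"slide": [0.003, 0.0001, 0], "rot": [0, 0, 0], "grip": 0.2}, {"slide": [0, 0, 0], "rot": [0, 0, 0], "grip": 0.2}, {"slide": [0, 0, 0], "rot": [0, 0, 0], "grip": 0.2}]' --newtons 35

```text
time: 10.1
ee_pos: [0.5776, 0.2592, 0.034]
eef_rot: [0.697, 0.717, -0.0, -0.0]
ft_force: [0.4, -0.1, -1.0]
width: 0.0324
grip_force: 35.0
```

Nothing touched yet at dock x ≈ 76 mm, so I'll take 8 mm steps.

Request:
arm_command --steps '[{"slide": [0.002, 0.0001, 0], "rot": [0, 0, 0], "grip": 0.2}, {"slide": [0.002, 0.0, 0], "rot": [0, 0, 0], "grip": 0.2}, {"slide": [0.002, 0.0001, 0], "rot": [0, 0, 0], "grip": 0.2}, {"slide": [0.002, 0.0, 0], "rot": [0, 0, 0], "grip": 0.2}, {"slide": [0, 0, 0], "rot": [0, 0, 0], "grip": 0.2}, {"slide": [0, 0, 0], "rot": [0, 0, 0], "grip": 0.2}, {"slide": [0, 0, 0], "rot": [0, 0, 0], "grip": 0.2}, {"slide": [0, 0, 0], "rot": [0, 0, 0], "grip": 0.2}]' --newtons 35

```text
time: 11.1
ee_pos: [0.5856, 0.2594, 0.0341]
eef_rot: [0.697, 0.717, 0.0, -0.0]
ft_force: [-0.4, 0.4, -0.5]
width: 0.0324
grip_force: 35.0
```

Request:
arm_command --steps '[{"slide": [0.002, 0.0001, 0], "rot": [0, 0, 0], "grip": 0.2}, {"slide": [0.002, 0.0, 0], "rot": [0, 0, 0], "grip": 0.2}, {"slide": [0.001, 0.0001, 0], "rot": [0, 0, 0], "grip": 0.2}, {"slide": [0.001, 0.0, 0], "rot": [0, 0, 0], "grip": 0.2}, {"slide": [0, 0, 0], "rot": [0, 0, 0], "grip": 0.2}, {"slide": [0, 0, 0], "rot": [0, 0, 0], "grip": 0.2}, {"slide": [0, 0, 0], "rot": [0, 0, 0], "grip": 0.2}, {"slide": [0, 0, 0], "rot": [0, 0, 0], "grip": 0.2}]' --newtons 35

```text
time: 12.1
ee_pos: [0.5916, 0.2596, 0.0341]
eef_rot: [0.697, 0.717, 0.0, 0.0]
ft_force: [0.3, -0.0, -0.7]
width: 0.0323
grip_force: 35.0
```

Request:
arm_command --steps '[{"slide": [0.002, 0.0001, 0], "rot": [0, 0, 0], "grip": 0.2}, {"slide": [0.001, 0.0, 0], "rot": [0, 0, 0], "grip": 0.2}, {"slide": [0.001, 0.0001, 0], "rot": [0, 0, 0], "grip": 0.2}, {"slide": [0.001, 0.0, 0], "rot": [0, 0, 0], "grip": 0.2}, {"slide": [0, 0, 0], "rot": [0, 0, 0], "grip": 0.2}, {"slide": [0, 0, 0], "rot": [0, 0, 0], "grip": 0.2}, {"slide": [0, 0, 0], "rot": [0, 0, 0], "grip": 0.2}, {"slide": [0, 0, 0], "rot": [0, 0, 0], "grip": 0.2}]' --newtons 35

```text
time: 13.1
ee_pos: [0.5965, 0.2598, 0.034]
eef_rot: [0.697, 0.717, -0.0, -0.0]
ft_force: [-2.6, -0.3, 0.4]
width: 0.0324
grip_force: 35.0
```

The jar has touched the buffer (2.6 N), so I'll press 4 mm further for about 10 N.

Request:
arm_command --steps '[{"slide": [0.001, 0.0001, 0], "rot": [0, 0, 0], "grip": 0.2}, {"slide": [0.001, 0.0, 0], "rot": [0, 0, 0], "grip": 0.2}, {"slide": [0.001, 0.0, 0], "rot": [0, 0, 0], "grip": 0.2}, {"slide": [0.001, 0.0, 0], "rot": [0, 0, 0], "grip": 0.2}, {"slide": [0, 0, 0], "rot": [0, 0, 0], "grip": 0.2}, {"slide": [0, 0, 0], "rot": [0, 0, 0], "grip": 0.2}, {"slide": [0, 0, 0], "rot": [0, 0, 0], "grip": 0.2}, {"slide": [0, 0, 0], "rot": [0, 0, 0], "grip": 0.2}]' --newtons 35

```text
time: 14.1
ee_pos: [0.5997, 0.26, 0.0339]
eef_rot: [0.697, 0.717, -0.001, -0.001]
ft_force: [-7.2, -0.6, 3.6]
width: 0.0327
grip_force: 35.0
```

Request:
arm_command --steps '[{"slide": [0.001, 0, 0], "rot": [0, 0, 0], "grip": 0.2}, {"slide": [0.0005, 0, 0], "rot": [0, 0, 0], "grip": 0.2}, {"slide": [0, 0, 0], "rot": [0, 0, 0], "grip": 0.2}, {"slide": [0, 0, 0], "rot": [0, 0, 0], "grip": 0.2}, {"slide": [0, 0, 0], "rot": [0, 0, 0], "grip": 0.2}, {"slide": [0, 0, 0], "rot": [0, 0, 0], "grip": 0.2}, {"slide": [0, 0, 0], "rot": [0, 0, 0], "grip": 0.2}, {"slide": [0, 0, 0], "rot": [0, 0, 0], "grip": 0.2}]' --newtons 35

```text
time: 15.1
ee_pos: [0.6007, 0.26, 0.0339]
eef_rot: [0.697, 0.717, -0.001, -0.001]
ft_force: [-10.2, -1.0, 5.4]
width: 0.032
grip_force: 35.0
```

Request:
arm_command --steps '[{"slide": [-0.002, -0.0001, 0], "rot": [0, 0, 0], "grip": 0.2}, {"slide": [-0.003, -0.0001, 0], "rot": [0, 0, 0], "grip": 0.2}, {"slide": [-0.004, -0.0001, 0], "rot": [0, 0, 0], "grip": 0.2}, {"slide": [-0.004, -0.0001, 0], "rot": [0, 0, 0], "grip": 0.2}, {"slide": [-0.003, -0.0001, 0], "rot": [0, 0, 0], "grip": 0.2}, {"slide": [0, 0, 0], "rot": [0, 0, 0], "grip": 0.2}, {"slide": [0, 0, -0.001], "rot": [0, 0, 0], "grip": 0.2}, {"slide": [0, 0, 0], "rot": [0, 0, 0], "grip": 0.2}]' --newtons 20

```text
time: 16.1
ee_pos: [0.5862, 0.2593, 0.033]
eef_rot: [0.697, 0.717, 0.0, 0.0]
ft_force: [0.6, -0.0, -1.1]
width: 0.0331
grip_force: 20.0
```

Request:
arm_command --steps '[{"slide": [0, 0, -0.0005], "rot": [0, 0, 0], "grip": 0.2}, {"slide": [0, 0, -0.0005], "rot": [0, 0, 0], "grip": 0.2}, {"slide": [0, 0, -0.0003], "rot": [0, 0, 0], "grip": 0.2}, {"slide": [0, 0, 0], "rot": [0, 0, 0], "grip": 0.2}, {"slide": [0, 0, 0], "rot": [0, 0, 0], "grip": 0.2}, {"slide": [0, 0, 0], "rot": [0, 0, 0], "grip": 0.2}, {"slide": [0, 0, 0], "rot": [0, 0, 0], "grip": 0.2}, {"slide": [0, 0, 0], "rot": [0, 0, 0], "grip": 0.2}]' --newtons 8

```text
time: 17.1
ee_pos: [0.5863, 0.2595, 0.0321]
eef_rot: [0.697, 0.717, 0.0, 0.0]
ft_force: [-1.8, 0.1, 5.6]
width: 0.0331
grip_force: 8.0
```

The jar is on the floor, so I'll release it gently.

Request:
arm_command --steps '[{"slide": [0, 0, 0.0005], "rot": [0, 0, 0], "grip": 0.39}, {"slide": [0, 0, 0], "rot": [0, 0, 0], "grip": 0.42}, {"slide": [0, 0, 0], "rot": [0, 0, 0], "grip": 0.46}, {"slide": [0, 0, 0], "rot": [0, 0, 0], "grip": 0.52}, {"slide": [0, 0, 0], "rot": [0, 0, 0], "grip": 0.6}, {"slide": [0, 0, 0], "rot": [0, 0, 0], "grip": 0.7}, {"slide": [0, 0, 0], "rot": [0, 0, 0], "grip": 0.7}, {"slide": [0, 0, 0], "rot": [0, 0, 0], "grip": 0.7}]' --newtons 8

```text
time: 18.1
ee_pos: [0.5861, 0.2594, 0.0323]
eef_rot: [0.697, 0.717, 0.0, 0.0]
ft_force: [0.7, -1.7, -0.4]
width: 0.0603
grip_force: 0.0
```

Request:
arm_command --steps '[{"slide": [0, 0, 0.01], "rot": [0, 0, 0], "grip": 0.7}, {"slide": [0, 0, 0.015], "rot": [0, 0, 0], "grip": 0.7}, {"slide": [0, 0, 0.02], "rot": [0, 0, 0], "grip": 0.7}, {"slide": [0, 0, 0.02], "rot": [0, 0, 0], "grip": 0.7}, {"slide": [0, 0, 0.02], "rot": [0, 0, 0], "grip": 0.7}, {"slide": [0, 0, 0.02], "rot": [0, 0, 0], "grip": 0.7}, {"slide": [0, 0, 0.015], "rot": [0, 0, 0], "grip": 0.7}, {"slide": [0, 0, 0], "rot": [0, 0, 0], "grip": 0.7}]'

```text
time: 19.1
ee_pos: [0.5867, 0.2597, 0.1536]
eef_rot: [0.697, 0.717, 0.001, 0.0]
ft_force: [-0.1, 0.0, 0.3]
width: 0.0608
grip_force: 0.0
```

Run:
```python
from h import *
q=eyes.camera("scene");w=eyes.camera("wrist");print(sensors.read_state()["ft_force"],sensors.read_state()["ee_pos"],sensors.read_state()["time"])
a=cv2.resize(np.ascontiguousarray(q["pixels"][135:235,240:370]),None,fx=3,fy=3,interpolation=cv2.INTER_CUBIC)
b=cv2.resize(w["pixels"],(400,250),interpolation=cv2.INTER_AREA)
o=np.zeros((300,790,3),np.uint8);o[:,:390]=a;o[:250,390:]=b;cv2.imwrite("pics/e1.png",o[:,:,::-1])
```

```text
[ 0.46170193  0.49059449 -1.57377355] [0.58587773 0.25935449 0.15175439] 19.2
```

View pics/e1.png

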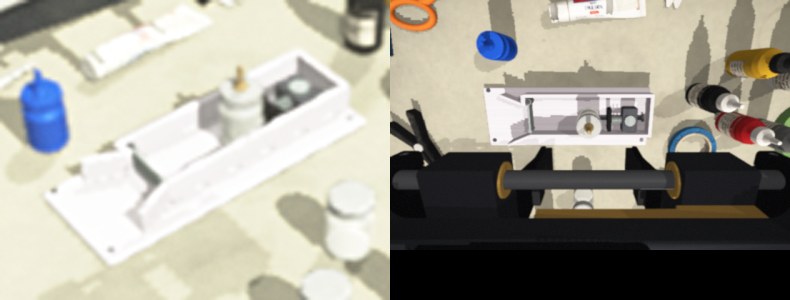

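The jar stands upright and free in the bay at left crop (240,115), short of the buffer. The gate is shut at (145,165) and the hand is clear above, so I'll hand in.

```bash
python3 -c "
from bench import order
print(order.close_job())"
```

```text
the job is handed in; nothing more can be done
None
```

I handed the job in at about 19 s: the siphon jar stands released and upright in the dock behind the shut gate, after pressing the buffer at about 10 N, and I did not touch the other two jars.

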